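# Find the bead-pot lid that rocks and press it home

## Task

One of the four bead pots on the wooden tray has a lid that is not latched. Press lightly near the edge of one lid after another until you find the one that rocks, then press that lid down at its middle until it is fully home and level, and take the hand away. Never push a latched lid far down, do not pull any lid up, and leave the spool, the bottle and the metal hair stacker where they stand.

Things in the scene. Friction and masses are not known exactly. Their poses are not given: they have to be found in the camera images.
- tray: Square wooden tray, 200 x 200 mm, 18 mm thick, fixed to the table, with darker strips 6 mm wide and 24 mm high along its edges at y = +100 and -100 mm. Origin: centre of its underside, z up; x and y run along its sides. Four identical grey pots with black lids stand on it, centred at x, y = +-46 mm; any of the four may be the loose one.
- place_1 (a point): Centre of a pot's place on the tray's upper face, 18 mm above the table, at (-46, -46) mm in the tray's x, y. The pot and its flat black lid are round, both 64 mm across; the lid is 15 mm thick. Pots stand at differing heights: lid tops lie 66 to 77 mm above the table, to be found by touch.
- place_2 (a point): Centre of a pot's place on the tray's upper face, 18 mm above the table, at (-46, 46) mm in the tray's x, y. The pot and its flat black lid are round, both 64 mm across; the lid is 15 mm thick. Pots stand at differing heights: lid tops lie 66 to 77 mm above the table, to be found by touch.
- place_3 (a point): Centre of a pot's place on the tray's upper face, 18 mm above the table, at (46, -46) mm in the tray's x, y. The pot and its flat black lid are round, both 64 mm across; the lid is 15 mm thick. Pots stand at differing heights: lid tops lie 66 to 77 mm above the table, to be found by touch.
- place_4 (a point): Centre of a pot's place on the tray's upper face, 18 mm above the table, at (46, 46) mm in the tray's x, y. The pot and its flat black lid are round, both 64 mm across; the lid is 15 mm thick. Pots stand at differing heights: lid tops lie 66 to 77 mm above the table, to be found by touch.
- loose_drop (a joint): How far the loose lid, whichever pot it is on, has been pressed down, m: 0 at the start, 0.005 fully home on a firm stop, negative if pulled up. Pressed at its middle it does not move below about 9 N, then slides down and stays where it is left; at home it no longer rocks.
- loose_rock_a (a joint): Tilt of the loose lid about one level axis, rad: 0 level, to 0.16 either way. Pressed anywhere near its edge the loose lid rocks: 3 N pressing 20 mm from its centre tilts it 0.1 to 0.16 rad (spring 0.25 N m/rad). It levels itself when let go. Latched lids never tilt.
- loose_rock_b (a joint): Tilt of the loose lid about the other level axis, square to the first, rad: 0 level, to 0.16 either way, same spring.
- latched_1 (a joint): How far one of the three latched lids is pressed down, m: 0 at rest, stop at 0.009. It sinks straight down on a spring (about 1.2 N to start, then 800 N/m) and comes back up. Beyond 0.007 (about 7 N) its catch would trip, which spoils the job.
- latched_2 (a joint): How far one of the three latched lids is pressed down, m: 0 at rest, stop at 0.009. It sinks straight down on a spring (about 1.2 N to start, then 800 N/m) and comes back up. Beyond 0.007 (about 7 N) its catch would trip, which spoils the job.
- latched_3 (a joint): How far one of the three latched lids is pressed down, m: 0 at rest, stop at 0.009. It sinks straight down on a spring (about 1.2 N to start, then 800 N/m) and comes back up. Beyond 0.007 (about 7 N) its catch would trip, which spoils the job.
- spool: Bystander: wooden thread spool standing upright, 30 mm in diameter, 36 mm high; origin at the centre of its underside.
- bottle: Bystander: small amber glass jar with white cap, 34 mm in diameter, 58 mm high; origin at the centre of its underside.
- stacker: Bystander: aluminium hair stacker, a waisted metal cylinder 32 mm in diameter, 62 mm high, standing; origin at the centre of its underside.

How it is judged:
By the outcome, as a careful person would: the job done as asked, in the order asked, and still so for the second after the job is handed in, with the robot touching nothing.
It also fails if it takes over 58 s, if anything falls off the work surface, if the arm or the gripper's body presses on something with over 40 N, if the wrist force passes 120 N, or if a joint passes its speed limit or range.

## Robot

A 6-joint arm with a two-finger parallel gripper is mounted at the origin on the work surface. World frame = base frame: x ahead of the robot, y to its left, z up, the work surface at z = 0. Lengths are in mm, angles in rad, forces in N, time in s.
With the tool pointing down it reaches from about 275 to 750 mm from the base axis. Payload 10.2 kg.
Tool frame: the origin (TCP) lies at the very end of the fingers, on their centre line; the grasp point (between the pads) lies 19 mm behind it; y points along the fingers, x is the direction in which the jaws open and shut, and the axes are right-handed (so a half turn about y gives the same grasp; the last joint's range is limited). The gripper opens to 85 mm and grips with 20 to 120 N. Pads are 22 mm wide; open, the fingers measure 114 mm over their backs; the gripper's body (76 mm by 85 mm) begins 54 mm behind the grasp point. The pads swing forward as they close: fully open they stand 13 mm farther back than shut.
Start: joints at [1.107, 0.313, 1.498, -0, 1.331, -0.223], TCP at [125.214, 509.855, 231.294] pointing down, gripper open.
Joint ranges: [-2.94, 2.94], [-0.97, 2.17], [0.19, 2.56], [-1.23, 4.37], [0.02, 3.11], [-2.88, 2.88]. Speed limits (rad/s): [2.39, 2.39, 3.01, 3.14, 3.14, 3.14].

## Interface

Orientations are given as a unit quaternion [w, x, y, z].
In Python, from rig import telemetry, imaging, ctrl gives the robot as it stands.
- The arm moves only by the shell command python3 -m handwheel 'ROWS' [FORCE]. ROWS is JSON, a list of rows, each an object with "delta_pos": the shift along the tool's x, y, z in cm, a list of three; "twist": the turn, a rotation vector about the tool's x, y, z in rad, a list of three; "jaw": the opening, from 0 (shut) to 1 (fully open). A call has exactly 10 rows; each row is the pose to reach, as a shift and turn from the pose commanded when the call began, along the tool's axes at that moment; what a row does not reach only later rows make up. A row lasts 1/12 s, in which the tool goes at most 41.7 mm and 7.16 degrees, less where a joint would pass 70% of its speed; a pose out of reach is approached as far as the arm can. A call with a gripper value outside its range is refused whole. The fingers move at their own pace and stop on an object; FORCE is the grip in N (left out, the last holds). Time passes only in rows, so rows that repeat a pose let the fingers close, or fill a call up. It gives the time, the measured TCP pose, the force and the opening at its end, in the units of the state.
- telemetry.sense(): the state, without advancing time (a new reading comes with each control period).
- imaging.capture(name): name is "scene" or "top"; returns a dict with "frame" (384x512x3 uint8, red, green, blue), "z_map" (384x512 float32, mm along the optical axis (not along the pixel's ray), 0 where there is no reading), "fx", "fy", "cx", "cy" (pixels), "rvec" (rotation vector, rad) and "tvec" (3), from world to camera coordinates, as OpenCV has them. Camera axes: x right, y down, z forward; pixel columns grow to the right and rows downward; lengths in mm; the calibration is good to about 2 mm. A picture is of the moment at which its call begins.
- ctrl.finish_job(): hands the job in, once; it reports no verdict.
The state is a dict: "time_s": time; "joints": joint angles; "dq": joint speeds; "tau": joint torques, N m; "eef_pos": TCP position; "ee_rot": TCP orientation; "force": force on the tool from outside, world axes, zero at the start; "wrist_torque": the same for the moment, N m; "grip_width": opening from 0.0 (shut) to 1.0 (fully open).
Only numpy, scipy, OpenCV 4.12 (cv2) and the standard library are available. Lean on these libraries where they do the work, as an engineer would, in place of code of your own. Each camera call takes 0.05 s, during which the arm holds its last target.

## Working session

There is one attempt and no reset: what is moved stays moved. The work goes in short steps, Python scripts to look and compute and a shell command to move; the robot and the scene stay as the last step left them, time stands still between calls to the robot, and variables do not carry over. Pictures are saved under pics/ and viewed, and the job is handed in when it is done.

```bash
mkdir -p pics; ls
python3 - <<'E'
from rig import telemetry, imaging, ctrl
import cv2,numpy as np
for n in("top","scene"):
    c=imaging.capture(n); cv2.imwrite(f"pics/{n}0.png",c["frame"][:,:,::-1]); np.savez(f"{n}0.npz",**c)
    print(n,c["fx"],c["fy"],c["cx"],c["cy"],c["rvec"],c["tvec"])
print(telemetry.sense())
E
```

```text
pics
top 458.7177305375539 458.7177305375539 260.62655315829005 192.27949290259127 [ 2.14388114 -2.14335943  0.14142409] [ 70.70034844 632.36350016 895.7084022 ]
scene 424.23449805242427 424.23449805242427 254.57574786200917 202.10672606722375 [ 2.11729395  0.71128786 -0.34178352] [-549.38219357 -121.81656497 1106.17757245]
{'time_s': 0.1, 'joints': array([ 1.10662485e+00,  3.13404054e-01,  1.49834895e+00, -6.07545098e-06,
        1.33098923e+00, -2.23408875e-01]), 'dq': array([-0.00110931, -0.00174565, -0.00138897,  0.00034697,  0.00203571,
       -0.00056273]), 'tau': array([ 2.55412764e-03, -4.12903154e+01, -2.60146129e+01, -1.13709473e-04,
        2.91497730e-03, -3.47468657e-06]), 'eef_pos': array([125.09838455, 509.64862478, 230.79175781]), 'ee_rot': array([-0.55625084,  0.55660203,  0.43596986, -0.43670296]), 'force': array([-0.10857447, -0.77363694,  0.25929448]), 'wrist_torque': array([0.00935016, 0.01399094, 0.01407877]), 'grip_width': 1.0020441106673195}
```

View pics/top0.png

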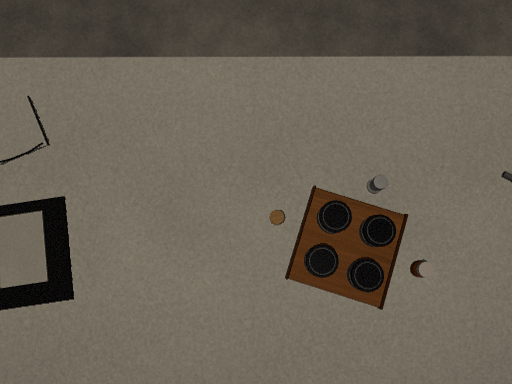

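View pics/scene0.png

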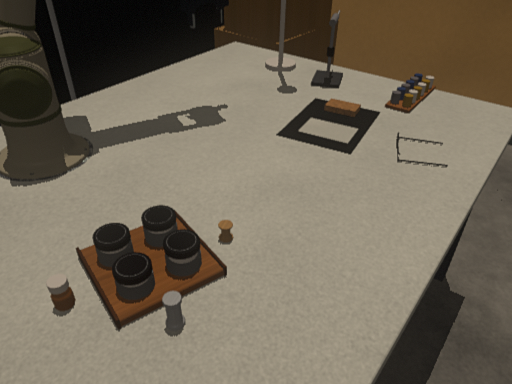

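The top view shows the tray at about (347,247) with lids at (335,216), (379,231), (321,261) and (366,274). The spool is at (277,217), the stacker at (377,184) and the bottle at (421,268). The scene view shows the same layout, with the arm at upper left.

```bash
cat > h.py <<'E'
import numpy as np,cv2
def load(n): return dict(np.load(n))
def pts(c):
    R=cv2.Rodrigues(c["rvec"])[0]; z=c["z_map"].astype(float); v,u=np.mgrid[:z.shape[0],:z.shape[1]]
    P=np.stack([(u-c["cx"])/c["fx"]*z,(v-c["cy"])/c["fy"]*z,z],-1)
    return (P-c["tvec"])@R
def ray(c,u,v,h):
    R=cv2.Rodrigues(c["rvec"])[0]; o=-R.T@c["tvec"]; d=R.T@np.array([(u-c["cx"])/c["fx"],(v-c["cy"])/c["fy"],1]); return o+d*(h-o[2])/d[2]
E
python3 - <<'E'
from h import *
c=load("top0.npz"); W=pts(c); f=c["frame"]
hsv=cv2.cvtColor(f,cv2.COLOR_RGB2HSV)
print("table z",np.median(W[150:300,100:250,2]))
# tray wood
m=((hsv[...,0]<20)&(hsv[...,1]>120)).astype(np.uint8)
n,l,s,ce=cv2.connectedComponentsWithStats(m)
for i in range(1,n):
    if s[i,4]>40: print("wood",s[i],ce[i],np.median(W[l==i],0))
h=W[...,2]; 
m=((h>55)&(h<90)).astype(np.uint8); m[:,:260]=0; m[:,450:]=0
n,l,s,ce=cv2.connectedComponentsWithStats(m)
for i in range(1,n):
    if s[i,4]>20:
        p=W[l==i]; print("hi",s[i],ce[i].round(1),"mean",p.mean(0).round(1),"zmed",np.median(p[:,2]).round(1), np.percentile(p[:,2],[10,90]).round(1), "ext",np.ptp(p[:,:2],0).round(1))
m=((h>25)).astype(np.uint8); m[:,:260]=0; m[:,450:]=0
n,l,s,ce=cv2.connectedComponentsWithStats(m)
for i in range(1,n):
    if s[i,4]>20:
        p=W[l==i]; print("obj",s[i],"mean",p.mean(0).round(1),"zmax",np.percentile(p[:,2],95).round(1))
m=((hsv[...,0]<20)&(hsv[...,1]>120)).astype(np.uint8);m[:,:285]=0;m[:,409:]=0
cs=max(cv2.findContours(m,0,2)[0],key=cv2.contourArea)
r=cv2.minAreaRect(cs);print(r)
for q in cv2.boxPoints(r): print(q,ray(c,*q,20).round(1))
E
```

```text
table z -1.1961262365679848
wood [ 286  186  122  123 5980] [345.04548495 247.58829431] [ 521.43601172 -103.78976861   17.65725792]
wood [270 210  14  15 165] [276.61212121 216.87272727] [582.46713862  37.26604009  34.88119716]
wood [410 261  13  16  94] [414.76595745 267.95744681] [ 479.0725663  -242.38790019   27.60507839]
hi [373 175  15  14 171] [380.  181.5] mean [ 651.9 -170.1   61. ] zmed 61.0 [58.9 63. ] ext [27.2 28.6]
hi [319 200  33  33 833] [334.9 216.4] mean [580.4 -76.   72.5] zmed 72.7 [70.3 74.8] ext [63.5 63.6]
hi [363 215  33  32 838] [378.9 230.4] mean [ 553.1 -163.2   66.3] zmed 66.4 [64.1 68.7] ext [61.4 63. ]
hi [305 245  34  33 847] [321.5 260.9] mean [493.4 -48.4  69.8] zmed 69.9 [67.9 71.9] ext [62.  63.4]
hi [350 259  34  33 880] [366.6 275.2] mean [ 466.2 -135.5   69.3] zmed 69.7 [67.1 71.5] ext [61.5 63.4]
hi [418 262  17  16 192] [425.8 269.3] mean [ 477.1 -254.6   57.7] zmed 57.7 [55.7 59.9] ext [29.2 31.3]
obj [371 175  18  15 201] mean [ 648.8 -165.8   71.4] zmax 63.3
obj [317 200  35  35 897] mean [579.2 -74.1  73.2] zmax 75.5
obj [270 210  14  14 159] mean [583.1  38.2  34.8] zmax 37.5
obj [360 215  36  32 930] mean [ 552.3 -159.7   68.7] zmax 69.3
obj [304 245  35  33 889] mean [493.6 -46.7  74.6] zmax 72.5
obj [347 259  37  34 963] mean [ 466.6 -132.8   70.6] zmax 72.2
obj [413 260  22  18 295] mean [ 477.4 -249.5   57.1] zmax 60.1
((347.40057373046875, 246.96974182128906), (101.74018096923828, 97.78871154785156), 16.927513122558594)
[284.49835 278.93427] [456.5  22.   20. ]
[312.97064 185.38237] [650.6 -39.3  20. ]
[410.3028  215.00522] [ 587.9 -241.    20. ]
[381.8305  308.55713] [ 397.6 -174.9   20. ]
```

```bash
cat >> h.py <<'E'
from scipy.spatial.transform import Rotation as Ro
def st():
    from rig import telemetry
    s=telemetry.sense(); q=s["ee_rot"]; R=Ro.from_quat([q[1],q[2],q[3],q[0]]).as_matrix()
    return s,R
L=dict(A=(580.4,-76,72.7),B=(553.1,-163.2,66.4),C=(493.4,-48.4,69.9),D=(466.2,-135.5,69.5))
C0=np.array([523.3,-105.8])
def go(x,y,z):
    s,R=st(); d=R.T@(np.array([x,y,z])-s["eef_pos"])
    print("delta cm",(d/10).round(2)); return d/10
E
python3 - <<'E'
from h import *
s,R=st(); print(R.round(3)); print(np.degrees(np.arctan2(R[1,0],R[0,0])))
for k,v in L.items():
    d=(np.array(v[:2])-C0); d/=np.hypot(*d); e=np.array(v[:2])+24*d; print(k,d.round(3),e.round(1),np.hypot(*e).round(0))
e=(np.array(L["C"][:2])-C0);e=e/np.hypot(*e)*24+L["C"][:2]
go(e[0],e[1],150)
E
```

```text
[[ 0.238 -0.001 -0.971]
 [ 0.971 -0.001  0.238]
 [-0.001 -1.     0.   ]]
76.20540966724417
A [0.887 0.463] [601.7 -64.9] 605.0
B [ 0.461 -0.888] [ 564.2 -184.5] 594.0
C [-0.462  0.887] [482.3 -27.1] 483.0
D [-0.887 -0.461] [ 444.9 -146.6] 468.0
delta cm [-43.6    8.12 -47.49]
```

```bash
python3 -m handwheel '[{"delta_pos":[-22.7,2,-23],"twist":[0,0,0],"jaw":0},{"delta_pos":[-22.7,2,-23],"twist":[0,0,0],"jaw":0},{"delta_pos":[-22.7,2,-23],"twist":[0,0,0],"jaw":0},{"delta_pos":[-22.7,2,-23],"twist":[0,0,0],"jaw":0},{"delta_pos":[-22.7,2,-23],"twist":[0,0,0],"jaw":0},{"delta_pos":[-22.7,2,-23],"twist":[0,0,0],"jaw":0},{"delta_pos":[-22.7,2,-23],"twist":[0,0,0],"jaw":0},{"delta_pos":[-22.7,2,-23],"twist":[0,0,0],"jaw":0},{"delta_pos":[-22.7,2,-23],"twist":[0,0,0],"jaw":0},{"delta_pos":[-22.7,2,-23],"twist":[0,0,0],"jaw":0}]' 20
python3 - <<'E'
from h import *
go(464.3,-41.3,110)
E
```

```text
time_s: 0.93
eef_pos: [295.0, 233.6, 211.2]
ee_rot: [0.557, -0.557, -0.435, 0.435]
force: [0.0, -0.8, 0.8]
grip_width: -0.0
delta cm [-22.57  10.11 -23.09]
```

```bash
python3 -m handwheel '[{"delta_pos":[-22.5,8,-23],"twist":[0,0,0],"jaw":0},{"delta_pos":[-22.5,8,-23],"twist":[0,0,0],"jaw":0},{"delta_pos":[-22.5,8,-23],"twist":[0,0,0],"jaw":0},{"delta_pos":[-22.5,8,-23],"twist":[0,0,0],"jaw":0},{"delta_pos":[-22.5,8,-23],"twist":[0,0,0],"jaw":0},{"delta_pos":[-22.5,8,-23],"twist":[0,0,0],"jaw":0},{"delta_pos":[-22.5,8,-23],"twist":[0,0,0],"jaw":0},{"delta_pos":[-22.5,8,-23],"twist":[0,0,0],"jaw":0},{"delta_pos":[-22.5,8,-23],"twist":[0,0,0],"jaw":0},{"delta_pos":[-22.5,8,-23],"twist":[0,0,0],"jaw":0}]'
python3 - <<'E'
from h import *
from rig import imaging
go(464.3,-41.3,85)
for i in range(1): print(st()[0]["force"].round(2),st()[0]["wrist_torque"].round(3))
for n in("top","scene"):
    c=imaging.capture(n); cv2.imwrite(f"pics/{n}1.png",c["frame"][:,:,::-1])
E
```

```text
time_s: 1.77
eef_pos: [464.4, -38.6, 130.4]
ee_rot: [0.557, -0.556, -0.436, 0.436]
force: [0.5, 1.1, -0.3]
grip_width: 0.001
delta cm [-0.27  4.54 -0.06]
[ 0.46  1.14 -0.28] [-0.021  0.065 -0.044]
```

```bash
python3 -c "
import cv2,numpy as np
a=cv2.imread('pics/top1.png')[150:320,240:450];b=cv2.imread('pics/scene1.png')[150:350,0:280]
f=lambda i:cv2.resize(i,(400,340),interpolation=2)
cv2.imwrite('pics/c1.png',np.hstack([f(a),f(b)]))"
```

```text
(no output)
```

View pics/c1.png

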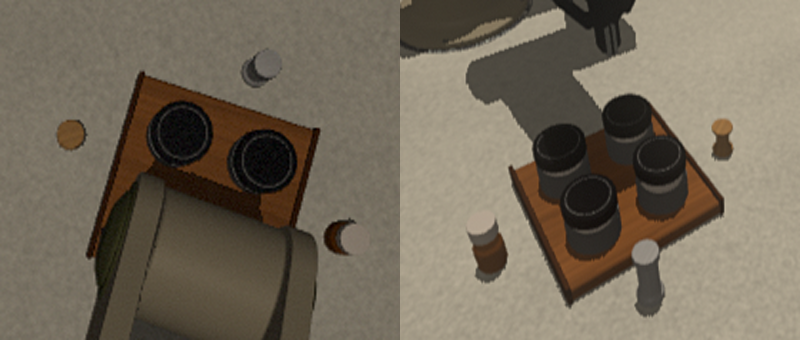

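```bash
python3 -m handwheel '[{"delta_pos":[-0.3,1,0],"twist":[0,0,0],"jaw":0},{"delta_pos":[-0.3,2,0],"twist":[0,0,0],"jaw":0},{"delta_pos":[-0.3,3,0],"twist":[0,0,0],"jaw":0},{"delta_pos":[-0.3,3.6,0],"twist":[0,0,0],"jaw":0},{"delta_pos":[-0.3,4,0],"twist":[0,0,0],"jaw":0},{"delta_pos":[-0.3,4.3,0],"twist":[0,0,0],"jaw":0},{"delta_pos":[-0.3,4.5,0],"twist":[0,0,0],"jaw":0},{"delta_pos":[-0.3,4.5,0],"twist":[0,0,0],"jaw":0},{"delta_pos":[-0.3,4.5,0],"twist":[0,0,0],"jaw":0},{"delta_pos":[-0.3,4.5,0],"twist":[0,0,0],"jaw":0}]'
python3 - <<'E'
from h import *
from rig import imaging
c=imaging.capture("scene");np.savez("scene2.npz",**c); cv2.imwrite("pics/scene2.png",cv2.resize(c["frame"][150:330,30:270,::-1],(800,600)))
s=st()[0];print(s["eef_pos"],s["force"].round(2),s["wrist_torque"].round(3))
E
```

```text
time_s: 2.7
eef_pos: [463.6, -41.7, 86.6]
ee_rot: [-0.556, 0.557, 0.436, -0.436]
force: [-0.5, -0.1, -0.2]
grip_width: 0.003
[463.58557754 -41.75683924  86.57754749] [0.59 0.39 0.55] [-0.009 -0.    -0.024]
```

View pics/scene2.png

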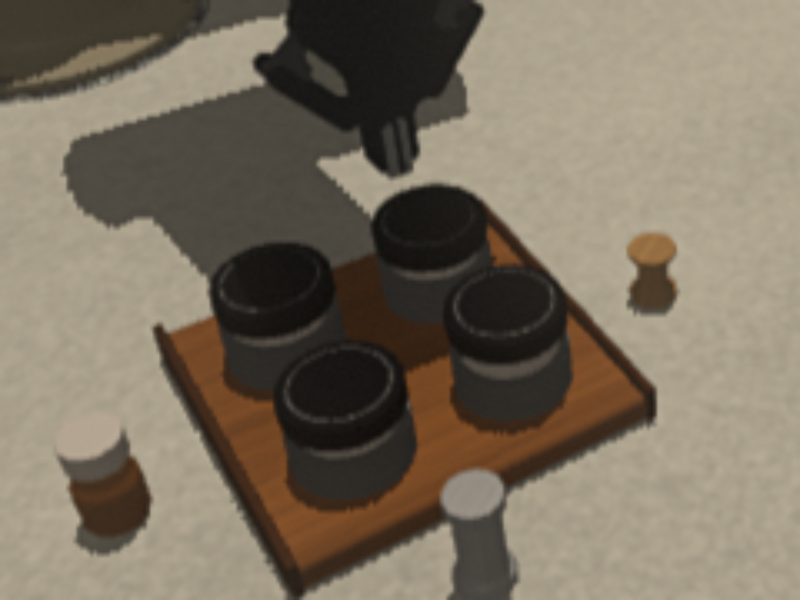

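The fingertip is at about (398,170) in the crop, just behind the far lid C at (430,228). I'll shift it slightly inward and go down in small steps.

```bash
cat > m.py <<'E'
from h import *
from rig import imaging
import sys
k=sys.argv[1] if len(sys.argv)>1 else None
F=[];T=[];Z=[]
N=int(sys.argv[2]) if len(sys.argv)>2 else 4
for i in range(N):
    c=imaging.capture("scene"); s=st()[0]; F.append(s["force"]);T.append(s["wrist_torque"]);Z.append(s["eef_pos"])
print("t",round(s["time_s"],2),"pos",np.mean(Z,0).round(2),"F",np.mean(F,0).round(2),"T",np.mean(T,0).round(3))
if k:
    W=pts(c); R=cv2.Rodrigues(c["rvec"])[0]
    g=c["frame"].max(-1)
    for n,l in L.items():
        d=W-np.array(l); m=(np.hypot(d[...,0],d[...,1])<28)&(abs(d[...,2])<7)
        A=np.c_[d[m][:,:2],np.ones(m.sum())]; z=d[m][:,2]
        for _ in range(3):
            q=np.linalg.lstsq(A,z,rcond=None)[0]; r=abs(A@q-z); ok=r<3; A,z=A[ok],z[ok]
        print(n,len(z),"slope",q[:2].round(3),"dz",q[2].round(2))
    np.savez(k+".npz",**c); cv2.imwrite(f"pics/{k}.png",cv2.resize(c["frame"][150:330,30:270,::-1],(800,600)))
E
python3 -m handwheel '[{"delta_pos":[0,0.3,-0.3],"twist":[0,0,0],"jaw":0},{"delta_pos":[0,0.5,-0.3],"twist":[0,0,0],"jaw":0},{"delta_pos":[0,0.7,-0.3],"twist":[0,0,0],"jaw":0},{"delta_pos":[0,0.9,-0.3],"twist":[0,0,0],"jaw":0},{"delta_pos":[0,1,-0.3],"twist":[0,0,0],"jaw":0},{"delta_pos":[0,1.1,-0.3],"twist":[0,0,0],"jaw":0},{"delta_pos":[0,1.2,-0.3],"twist":[0,0,0],"jaw":0},{"delta_pos":[0,1.2,-0.3],"twist":[0,0,0],"jaw":0},{"delta_pos":[0,1.2,-0.3],"twist":[0,0,0],"jaw":0},{"delta_pos":[0,1.2,-0.3],"twist":[0,0,0],"jaw":0}]'
python3 m.py s3 4
```

```text
time_s: 3.58
eef_pos: [466.4, -42.4, 74.4]
ee_rot: [-0.556, 0.556, 0.436, -0.436]
force: [0.1, -0.9, 0.1]
grip_width: 0.001
t 3.78 pos [466.39 -42.44  74.37] F [-0.32  0.14  0.68] T [-0.009  0.001  0.029]
A 541 slope [0.004 0.002] dz 1.83
B 658 slope [0.001 0.007] dz 1.72
C 424 slope [-0.001  0.005] dz 1.88
D 507 slope [-0.002  0.   ] dz 1.7
```

```bash
python3 -m handwheel '[{"delta_pos":[0,0.05,0],"twist":[0,0,0],"jaw":0},{"delta_pos":[0,0.1,0],"twist":[0,0,0],"jaw":0},{"delta_pos":[0,0.15,0],"twist":[0,0,0],"jaw":0},{"delta_pos":[0,0.2,0],"twist":[0,0,0],"jaw":0},{"delta_pos":[0,0.25,0],"twist":[0,0,0],"jaw":0},{"delta_pos":[0,0.3,0],"twist":[0,0,0],"jaw":0},{"delta_pos":[0,0.3,0],"twist":[0,0,0],"jaw":0},{"delta_pos":[0,0.3,0],"twist":[0,0,0],"jaw":0},{"delta_pos":[0,0.3,0],"twist":[0,0,0],"jaw":0},{"delta_pos":[0,0.3,0],"twist":[0,0,0],"jaw":0}]'
python3 m.py s4 4
```

```text
time_s: 4.62
eef_pos: [466.4, -42.4, 71.3]
ee_rot: [-0.556, 0.556, 0.436, -0.436]
force: [-0.9, -0.7, -0.8]
grip_width: 0.0
t 4.82 pos [466.35 -42.44  71.31] F [ 0.04 -0.44  0.42] T [-0.014  0.003 -0.005]
A 551 slope [0.004 0.008] dz 1.75
B 656 slope [-0.002  0.001] dz 1.79
C 424 slope [-0.006  0.007] dz 1.8
D 517 slope [-0.004  0.002] dz 1.69
```

```bash
python3 -m handwheel '[{"delta_pos":[0,0.05,0],"twist":[0,0,0],"jaw":0},{"delta_pos":[0,0.1,0],"twist":[0,0,0],"jaw":0},{"delta_pos":[0,0.15,0],"twist":[0,0,0],"jaw":0},{"delta_pos":[0,0.2,0],"twist":[0,0,0],"jaw":0},{"delta_pos":[0,0.25,0],"twist":[0,0,0],"jaw":0},{"delta_pos":[0,0.25,0],"twist":[0,0,0],"jaw":0},{"delta_pos":[0,0.25,0],"twist":[0,0,0],"jaw":0},{"delta_pos":[0,0.25,0],"twist":[0,0,0],"jaw":0},{"delta_pos":[0,0.25,0],"twist":[0,0,0],"jaw":0},{"delta_pos":[0,0.25,0],"twist":[0,0,0],"jaw":0}]'
python3 m.py s5 4
```

```text
time_s: 5.65
eef_pos: [466.4, -42.4, 68.8]
ee_rot: [-0.556, 0.556, 0.436, -0.436]
force: [0.1, -0.0, 2.8]
grip_width: -0.001
t 5.85 pos [466.37 -42.44  68.82] F [-0.54  0.4   2.19] T [0.026 0.066 0.018]
A 553 slope [-0.001  0.004] dz 1.82
B 660 slope [ 0.002 -0.001] dz 1.73
C 417 slope [-0.004  0.009] dz 0.29
D 513 slope [-0.004  0.005] dz 1.75
```

Lid C sank straight by 1.5 mm at 2.2 N with no tilt, so it is latched. Next is lid D.

```bash
python3 -m handwheel '[{"delta_pos":[0,-2,0],"twist":[0,0,0],"jaw":0},{"delta_pos":[-3,-2,0.2],"twist":[0,0,0],"jaw":0},{"delta_pos":[-6,-2,0.4],"twist":[0,0,0],"jaw":0},{"delta_pos":[-9.05,-2,0.5],"twist":[0,0,0],"jaw":0},{"delta_pos":[-9.05,-2,0.5],"twist":[0,0,0],"jaw":0},{"delta_pos":[-9.05,-1.4,0.5],"twist":[0,0,0],"jaw":0},{"delta_pos":[-9.05,-0.9,0.5],"twist":[0,0,0],"jaw":0},{"delta_pos":[-9.05,-0.5,0.5],"twist":[0,0,0],"jaw":0},{"delta_pos":[-9.05,-0.5,0.5],"twist":[0,0,0],"jaw":0},{"delta_pos":[-9.05,-0.5,0.5],"twist":[0,0,0],"jaw":0}]'
python3 m.py s6 4
```

```text
time_s: 6.68
eef_pos: [439.9, -128.3, 73.4]
ee_rot: [0.556, -0.556, -0.437, 0.437]
force: [-0.2, 0.4, -0.2]
grip_width: -0.003
t 6.88 pos [ 440.09 -128.77   73.84] F [-0.44 -0.28  0.23] T [-0.002  0.001 -0.018]
A 548 slope [-0.     0.006] dz 1.75
B 655 slope [ 0.    -0.001] dz 1.69
C 431 slope [0.006 0.007] dz 1.73
D 512 slope [-0.005  0.003] dz 1.73
```

```bash
python3 -m handwheel '[{"delta_pos":[0,0.15,0],"twist":[0,0,0],"jaw":0},{"delta_pos":[0,0.3,0],"twist":[0,0,0],"jaw":0},{"delta_pos":[0,0.4,0],"twist":[0,0,0],"jaw":0},{"delta_pos":[0,0.45,0],"twist":[0,0,0],"jaw":0},{"delta_pos":[0,0.5,0],"twist":[0,0,0],"jaw":0},{"delta_pos":[0,0.55,0],"twist":[0,0,0],"jaw":0},{"delta_pos":[0,0.6,0],"twist":[0,0,0],"jaw":0},{"delta_pos":[0,0.6,0],"twist":[0,0,0],"jaw":0},{"delta_pos":[0,0.6,0],"twist":[0,0,0],"jaw":0},{"delta_pos":[0,0.6,0],"twist":[0,0,0],"jaw":0}]'
python3 m.py s7 4
```

```text
time_s: 7.72
eef_pos: [439.9, -129.1, 67.8]
ee_rot: [0.556, -0.556, -0.436, 0.436]
force: [-1.4, 1.0, 3.1]
grip_width: -0.001
t 7.92 pos [ 439.89 -129.11   67.82] F [-1.05  0.72  2.82] T [ 0.101  0.194 -0.01 ]
A 547 slope [0.002 0.005] dz 1.84
B 654 slope [0.    0.006] dz 1.72
C 429 slope [0.001 0.008] dz 1.87
D 502 slope [-0.008  0.002] dz -0.18
```

D sank straight by 1.9 mm with no tilt, so it is latched. Next is lid B, on its robot-facing edge.

```bash
python3 -m handwheel '[{"delta_pos":[0,-2,0],"twist":[0,0,0],"jaw":0},{"delta_pos":[-0.2,-2,-3],"twist":[0,0,0],"jaw":0},{"delta_pos":[-0.4,-2,-6],"twist":[0,0,0],"jaw":0},{"delta_pos":[-0.6,-2,-9.1],"twist":[0,0,0],"jaw":0},{"delta_pos":[-0.6,-2,-9.1],"twist":[0,0,0],"jaw":0},{"delta_pos":[-0.6,-1.4,-9.1],"twist":[0,0,0],"jaw":0},{"delta_pos":[-0.6,-0.9,-9.1],"twist":[0,0,0],"jaw":0},{"delta_pos":[-0.6,-0.5,-9.1],"twist":[0,0,0],"jaw":0},{"delta_pos":[-0.6,-0.3,-9.1],"twist":[0,0,0],"jaw":0},{"delta_pos":[-0.6,-0.3,-9.1],"twist":[0,0,0],"jaw":0}]'
python3 m.py s8 4
```

```text
time_s: 8.75
eef_pos: [526.2, -156.4, 70.3]
ee_rot: [0.557, -0.556, -0.436, 0.436]
force: [-0.4, 0.6, -0.4]
grip_width: 0.005
t 8.95 pos [ 526.7  -156.63   70.95] F [-0.18 -0.3   0.23] T [-0.011 -0.001  0.021]
A 546 slope [0.001 0.004] dz 1.8
B 654 slope [-0.     0.006] dz 1.72
C 409 slope [-0.01   0.003] dz 1.82
D 30 slope [-0.002 -0.017] dz 1.3
```

Down 6 mm, to about 65.

```bash
python3 -m handwheel '[{"delta_pos":[0,0.15,0],"twist":[0,0,0],"jaw":0},{"delta_pos":[0,0.3,0],"twist":[0,0,0],"jaw":0},{"delta_pos":[0,0.4,0],"twist":[0,0,0],"jaw":0},{"delta_pos":[0,0.45,0],"twist":[0,0,0],"jaw":0},{"delta_pos":[0,0.5,0],"twist":[0,0,0],"jaw":0},{"delta_pos":[0,0.55,0],"twist":[0,0,0],"jaw":0},{"delta_pos":[0,0.6,0],"twist":[0,0,0],"jaw":0},{"delta_pos":[0,0.6,0],"twist":[0,0,0],"jaw":0},{"delta_pos":[0,0.6,0],"twist":[0,0,0],"jaw":0},{"delta_pos":[0,0.6,0],"twist":[0,0,0],"jaw":0}]'
python3 m.py s9 4
```

```text
time_s: 9.78
eef_pos: [526.8, -156.6, 64.8]
ee_rot: [0.556, -0.556, -0.436, 0.436]
force: [-1.0, 0.1, 2.7]
grip_width: -0.002
t 9.98 pos [ 526.82 -156.64   64.83] F [-1.44  0.07  2.01] T [0.07  0.253 0.005]
A 553 slope [0.005 0.003] dz 1.77
B 623 slope [-0.002  0.002] dz -0.17
C 379 slope [-0.005  0.003] dz 1.82
D 40 slope [0.025 0.028] dz 2.31
```

B also sank straight, so it is latched. I'll confirm that lid A rocks.

```bash
python3 -m handwheel '[{"delta_pos":[0,-2.5,0],"twist":[0,0,0],"jaw":0},{"delta_pos":[3,-2.5,-0.2],"twist":[0,0,0],"jaw":0},{"delta_pos":[6,-2.5,-0.4],"twist":[0,0,0],"jaw":0},{"delta_pos":[9.1,-2.5,-0.6],"twist":[0,0,0],"jaw":0},{"delta_pos":[9.1,-2.5,-0.6],"twist":[0,0,0],"jaw":0},{"delta_pos":[9.1,-2.1,-0.6],"twist":[0,0,0],"jaw":0},{"delta_pos":[9.1,-1.7,-0.6],"twist":[0,0,0],"jaw":0},{"delta_pos":[9.1,-1.4,-0.6],"twist":[0,0,0],"jaw":0},{"delta_pos":[9.1,-1.2,-0.6],"twist":[0,0,0],"jaw":0},{"delta_pos":[9.1,-1.2,-0.6],"twist":[0,0,0],"jaw":0}]'
python3 m.py s10 4
```

```text
time_s: 10.82
eef_pos: [554.0, -70.4, 76.1]
ee_rot: [0.557, -0.556, -0.436, 0.436]
force: [-0.2, 0.6, -0.5]
grip_width: -0.0
t 11.02 pos [554.32 -70.17  76.73] F [0.72 0.05 0.67] T [ 0.006 -0.     0.008]
A 529 slope [-0.     0.002] dz 1.85
B 657 slope [-0.     0.001] dz 1.72
C 104 slope [0.01  0.024] dz 1.94
D 511 slope [0.004 0.003] dz 1.76
```

```bash
python3 -m handwheel '[{"delta_pos":[0,0.15,0],"twist":[0,0,0],"jaw":0},{"delta_pos":[0,0.3,0],"twist":[0,0,0],"jaw":0},{"delta_pos":[0,0.4,0],"twist":[0,0,0],"jaw":0},{"delta_pos":[0,0.45,0],"twist":[0,0,0],"jaw":0},{"delta_pos":[0,0.5,0],"twist":[0,0,0],"jaw":0},{"delta_pos":[0,0.55,0],"twist":[0,0,0],"jaw":0},{"delta_pos":[0,0.55,0],"twist":[0,0,0],"jaw":0},{"delta_pos":[0,0.55,0],"twist":[0,0,0],"jaw":0},{"delta_pos":[0,0.55,0],"twist":[0,0,0],"jaw":0},{"delta_pos":[0,0.55,0],"twist":[0,0,0],"jaw":0}]'
python3 m.py s11 4
```

```text
time_s: 11.85
eef_pos: [554.3, -69.7, 71.3]
ee_rot: [0.556, -0.556, -0.436, 0.436]
force: [-3.3, 0.5, 3.3]
grip_width: 0.004
t 12.05 pos [554.33 -69.69  71.32] F [-3.2   0.94  3.47] T [0.094 0.525 0.021]
A 483 slope [ 0.082 -0.007] dz 1.9
B 657 slope [-0.001  0.005] dz 1.75
C 78 slope [-0.003  0.014] dz 1.79
D 508 slope [0.    0.003] dz 1.74
```

View pics/s11.png

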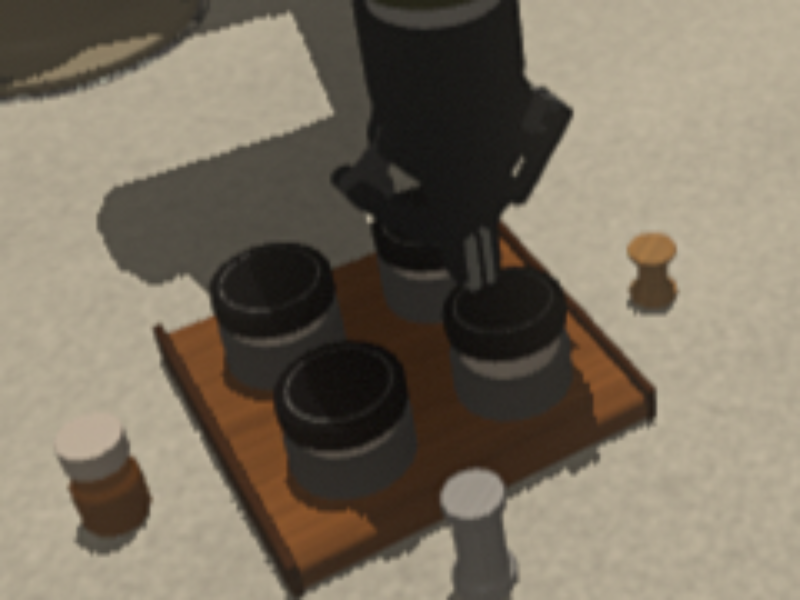

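Lid A at (505,310) in the crop is tilted by the finger: slope 0.082 rad with its centre height unchanged. It is the loose one. I'll release it and refine its centre from both views.

```bash
python3 -m handwheel '[{"delta_pos":[0,-0.5,0],"twist":[0,0,0],"jaw":0},{"delta_pos":[0,-1.5,0],"twist":[0,0,0],"jaw":0},{"delta_pos":[0.0,-1.5,-1],"twist":[0,0,0],"jaw":0},{"delta_pos":[0,-1.5,-2],"twist":[0,0,0],"jaw":0},{"delta_pos":[0,-1.5,-2.7],"twist":[0,0,0],"jaw":0},{"delta_pos":[0,-1.2,-2.7],"twist":[0,0,0],"jaw":0},{"delta_pos":[0,-0.9,-2.7],"twist":[0,0,0],"jaw":0},{"delta_pos":[0,-0.6,-2.7],"twist":[0,0,0],"jaw":0},{"delta_pos":[0,-0.6,-2.7],"twist":[0,0,0],"jaw":0},{"delta_pos":[0,-0.6,-2.7],"twist":[0,0,0],"jaw":0}]'
python3 m.py s12 3
python3 - <<'E'
from h import *
for f in("top0.npz","scene0.npz"):
    c=load(f);W=pts(c)
    for k,l in L.items():
        d=W-np.array(l); off=0 if f[0]=="t" else 1.8
        m=((np.hypot(d[...,0],d[...,1])<40)&(abs(d[...,2]-off)<3.5)); p=W[m][:,:2].astype(np.float32)
        (e,r)=cv2.minEnclosingCircle(p); print(f,k,np.round(e,1),round(r,1),((p.max(0)+p.min(0))/2).round(1))
E
```

```text
time_s: 12.88
eef_pos: [580.2, -76.0, 77.1]
ee_rot: [0.557, -0.556, -0.436, 0.436]
force: [0.0, -0.2, -0.5]
grip_width: -0.001
t 13.03 pos [580.51 -76.11  77.39] F [-0.53 -0.33  0.13] T [ 0.02  -0.004  0.022]
A 399 slope [0.001 0.007] dz 1.8
B 653 slope [-0.     0.003] dz 1.74
C 106 slope [0.012 0.022] dz 1.68
D 514 slope [-0.002  0.003] dz 1.68
top0.npz A [581.2 -76.5] 31.9 [581.3 -76.5]
top0.npz B [ 553.  -164.1] 32.1 [ 553.2 -164. ]
top0.npz C [493.3 -49. ] 31.9 [493.4 -49.3]
top0.npz D [ 466.  -136.6] 31.8 [ 466.5 -136.3]
scene0.npz A [581.7 -75.7] 32.4 [581.8 -75.2]
scene0.npz B [ 553.6 -163.7] 32.7 [ 554.2 -162.9]
scene0.npz C [494.6 -48. ] 32.3 [494.8 -48.4]
scene0.npz D [ 466.8 -136.2] 32.8 [ 466.6 -135.2]
```

Both views put the centre near (581.2, -76.1), so I'm within 1 mm. Pressing at the middle now.

```bash
python3 -m handwheel '[{"delta_pos":[0,0.2,-0.07],"twist":[0,0,0],"jaw":0},{"delta_pos":[0,0.35,-0.07],"twist":[0,0,0],"jaw":0},{"delta_pos":[0,0.45,-0.07],"twist":[0,0,0],"jaw":0},{"delta_pos":[0,0.5,-0.07],"twist":[0,0,0],"jaw":0},{"delta_pos":[0,0.55,-0.07],"twist":[0,0,0],"jaw":0},{"delta_pos":[0,0.6,-0.07],"twist":[0,0,0],"jaw":0},{"delta_pos":[0,0.65,-0.07],"twist":[0,0,0],"jaw":0},{"delta_pos":[0,0.7,-0.07],"twist":[0,0,0],"jaw":0},{"delta_pos":[0,0.75,-0.07],"twist":[0,0,0],"jaw":0},{"delta_pos":[0,0.75,-0.07],"twist":[0,0,0],"jaw":0}]'
python3 m.py s13 3
```

```text
time_s: 13.87
eef_pos: [581.5, -76.4, 70.7]
ee_rot: [-0.556, 0.557, 0.436, -0.436]
force: [-2.2, 0.6, 7.6]
grip_width: 0.001
t 14.02 pos [581.5  -76.43  70.7 ] F [-3.15  0.66  7.86] T [ 0.063  0.45  -0.013]
A 361 slope [-0.004  0.007] dz -0.71
B 656 slope [-0.002 -0.001] dz 1.73
C 74 slope [0.023 0.034] dz 1.63
D 517 slope [-0.003  0.005] dz 1.67
```

```bash
python3 -m handwheel '[{"delta_pos":[0,0.05,0],"twist":[0,0,0],"jaw":0},{"delta_pos":[0,0.1,0],"twist":[0,0,0],"jaw":0},{"delta_pos":[0,0.15,0],"twist":[0,0,0],"jaw":0},{"delta_pos":[0,0.2,0],"twist":[0,0,0],"jaw":0},{"delta_pos":[0,0.24,0],"twist":[0,0,0],"jaw":0},{"delta_pos":[0,0.28,0],"twist":[0,0,0],"jaw":0},{"delta_pos":[0,0.32,0],"twist":[0,0,0],"jaw":0},{"delta_pos":[0,0.36,0],"twist":[0,0,0],"jaw":0},{"delta_pos":[0,0.36,0],"twist":[0,0,0],"jaw":0},{"delta_pos":[0,0.36,0],"twist":[0,0,0],"jaw":0}]'
python3 m.py s14 3
```

```text
time_s: 14.85
eef_pos: [581.5, -76.4, 67.9]
ee_rot: [-0.556, 0.557, 0.436, -0.436]
force: [-5.1, 2.1, 13.9]
grip_width: 0.005
t 15.0 pos [581.46 -76.37  67.88] F [-6.19  1.79 15.19] T [0.246 1.052 0.004]
A 357 slope [0.004 0.005] dz -3.56
B 655 slope [-0.001 -0.001] dz 1.7
C 74 slope [ 0.026 -0.018] dz 1.65
D 510 slope [-0.008 -0.001] dz 1.71
```

```bash
python3 -m handwheel '[{"delta_pos":[0,0.05,0],"twist":[0,0,0],"jaw":0},{"delta_pos":[0,0.1,0],"twist":[0,0,0],"jaw":0},{"delta_pos":[0,0.1,0],"twist":[0,0,0],"jaw":0},{"delta_pos":[0,0.1,0],"twist":[0,0,0],"jaw":0},{"delta_pos":[0,0.1,0],"twist":[0,0,0],"jaw":0},{"delta_pos":[0,0.1,0],"twist":[0,0,0],"jaw":0},{"delta_pos":[0,0.1,0],"twist":[0,0,0],"jaw":0},{"delta_pos":[0,0.1,0],"twist":[0,0,0],"jaw":0},{"delta_pos":[0,0.1,0],"twist":[0,0,0],"jaw":0},{"delta_pos":[0,0.1,0],"twist":[0,0,0],"jaw":0}]'
python3 m.py s15 3
```

```text
time_s: 15.83
eef_pos: [581.5, -76.4, 67.7]
ee_rot: [-0.556, 0.557, 0.437, -0.436]
force: [-9.6, 1.3, 21.2]
grip_width: 0.002
t 15.98 pos [581.54 -76.4   67.72] F [-9.03  2.2  22.1 ] T [ 0.334  1.547 -0.009]
A 351 slope [0.    0.006] dz -3.58
B 647 slope [0.004 0.005] dz 1.75
C 71 slope [-0.005  0.   ] dz 1.92
D 518 slope [-0.003 -0.001] dz 1.72
```

It's on the firm stop: force rose by 7 N with no further drop. Now straight up and away.

```bash
python3 -m handwheel '[{"delta_pos":[0,-0.3,0],"twist":[0,0,0],"jaw":0},{"delta_pos":[0,-1.5,0],"twist":[0,0,0],"jaw":0},{"delta_pos":[0,-4,0],"twist":[0,0,0],"jaw":0},{"delta_pos":[0,-7,0],"twist":[0,0,0],"jaw":0},{"delta_pos":[0,-10,0],"twist":[0,0,0],"jaw":0},{"delta_pos":[0,-10,3],"twist":[0,0,0],"jaw":0},{"delta_pos":[0,-10,6],"twist":[0,0,0],"jaw":0},{"delta_pos":[0,-10,9],"twist":[0,0,0],"jaw":0},{"delta_pos":[0,-10,12],"twist":[0,0,0],"jaw":0},{"delta_pos":[0,-10,12],"twist":[0,0,0],"jaw":0}]'
python3 -m handwheel '[{"delta_pos":[4,0,0],"twist":[0,0,0],"jaw":0},{"delta_pos":[8,0,0],"twist":[0,0,0],"jaw":0},{"delta_pos":[12,0,0],"twist":[0,0,0],"jaw":0},{"delta_pos":[16,0,0],"twist":[0,0,0],"jaw":0},{"delta_pos":[20,0,0],"twist":[0,0,0],"jaw":0},{"delta_pos":[24,0,0],"twist":[0,0,0],"jaw":0},{"delta_pos":[24,0,0],"twist":[0,0,0],"jaw":0},{"delta_pos":[24,0,0],"twist":[0,0,0],"jaw":0},{"delta_pos":[24,0,0],"twist":[0,0,0],"jaw":0},{"delta_pos":[24,0,0],"twist":[0,0,0],"jaw":0}]'
python3 m.py s16 3
python3 - <<'E'
from h import *
from rig import imaging
c=imaging.capture("top");cv2.imwrite("pics/top16.png",c["frame"][:,:,::-1]);W=pts(c);W0=pts(load("top0.npz"))
for k,l in L.items():
    m=np.hypot(W0[...,0]-l[0],W0[...,1]-l[1])<25; print(k,(np.median(W[m][:,2])-np.median(W0[m][:,2])).round(2))
for k,l in dict(st=(651.9,-170.1,61),bo=(477,-254.6,57.7),sp=(583,38,35)).items():
    for V in(W0,W):
        m=(np.hypot(V[...,0]-l[0],V[...,1]-l[1])<25)&(abs(V[...,2]-l[2])<5); print(k,V[m].mean(0).round(1))
E
```

```text
time_s: 16.82
eef_pos: [460.7, -46.1, 165.3]
ee_rot: [0.557, -0.555, -0.436, 0.437]
force: [0.5, 0.1, -0.2]
grip_width: -0.0
time_s: 17.65
eef_pos: [522.1, 184.3, 165.4]
ee_rot: [-0.557, 0.557, 0.436, -0.436]
force: [-0.6, -0.3, 0.0]
grip_width: 0.001
t 17.8 pos [522.11 184.28 165.43] F [ 0.03 -0.61 -0.07] T [ 0.012 -0.     0.006]
A 543 slope [-0.002  0.009] dz -3.38
B 657 slope [-0.004 -0.002] dz 1.73
C 443 slope [-0.005  0.005] dz 1.71
D 510 slope [-0.005  0.003] dz 1.68
A -5.04
B -0.07
C 0.06
D 0.15
st [ 651.9 -170.2   61. ]
st [ 651.8 -170.2   61. ]
bo [ 477.  -254.6   57.4]
bo [ 477.1 -254.6   57.3]
sp [583.1  38.2  34.8]
sp [583.1  38.2  35. ]
```

View pics/s16.png

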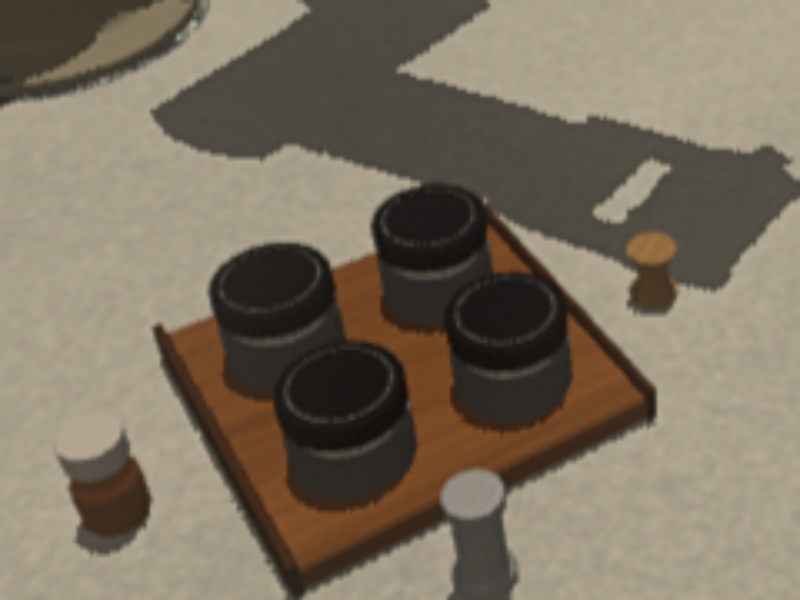

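Lid A, at (507,315), is level and 5.04 mm lower. The other three lids are back up, and the spool (651,270), bottle (100,485) and stacker (473,530) haven't moved.

```bash
python3 -c "
from rig import ctrl
print(ctrl.finish_job())"
```

```text
the job is handed in; nothing more can be done
None
```

The loose lid is pressed fully home and level, and I handed the job in at about 18 s. It was on the pot near (581, -76) mm.

- **Finding it:** I pressed lightly near the edge of all four lids. Three sank straight down by 1.5 to 1.9 mm under 2 to 3 N, with no tilt. The fourth tilted 0.08 rad.
- **Pressing home:** I pushed that lid down at its middle until it stopped. Raising the force from 15 to 22 N then moved it no further. After that I took the hand well clear.
- **Last checks:**
  - The top camera shows the lid 5.04 mm lower and the scene camera 5.2 mm. It is level to within 0.01 rad.
  - The other three lids are back at their starting height within 0.15 mm.
  - The spool, bottle and stacker have not moved beyond about 0.2 mm.

No check failed. The only disagreement was about 1.8 mm in absolute height between the two cameras. That is within the stated calibration, and I settled it by touch. I did not press the lid's edge again afterwards to check that it no longer rocks.

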